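# Sweep the sawn offcuts off the stand into the bin

## Task

Clear the sawing stand: with the fingertips, lightly sweep all four wooden offcuts along the top and off the end where the open bin stands, so that they drop into the bin. Only push them, never pinch them hard or pick them up, and leave the block plane, the tape measure, the mallet and the jar where they are.

Things in the scene. Friction and masses are not known exactly. Their poses are not given: they have to be found in the camera images.
- stand: Bench-top sawing stand, fixed: plywood top 260 (x) x 340 (y) x 24 mm on two end boards. Origin on the bench under its middle; z up, x away from the robot, turned up to 9 degrees from world. The top's upper face is 150 mm above the origin; its ends at y = +-170 mm are open. Along the far edge runs a wooden fence, 25 mm thick, 30 mm above the top, inner face at x = +105 mm.
- bin: Offcut bin, fixed: open grey plastic tote 240 (x) x 160 (y) x 118 mm high, walls 4 mm. Origin at the centre of its underside, axes parallel to the stand's. It stands at the left or right end of the stand (origin at stand y = +225 or -225 mm), tucked 25 mm under the overhanging top; its rim is 32 mm below the top's face and the opening reaches 131 mm out from the top's end.
- case: Closed black drill case, fixed, 240 x 160 x 114 mm high (120 mm with its handle), origin at the centre of its underside, axes parallel to the stand's. It stands at the other end of the stand, opposite the bin.
- offcut_long: Offcut, rectangular piece 60 (x) x 44 (y) x 20 (z) mm. Loose sawn softwood, brown; the origin is at its centre, its z axis points up as it first lies. It lies flat anywhere on the far two thirds of the stand's top, at any yaw; 10 to 45 g, slides easily.
- offcut_short: Offcut, rectangular piece 44 (x) x 30 (y) x 20 (z) mm. Loose sawn softwood, brown; the origin is at its centre, its z axis points up as it first lies. It lies flat anywhere on the far two thirds of the stand's top, at any yaw; 10 to 45 g, slides easily.
- offcut_block: Offcut, square block 38 (x) x 38 (y) x 30 (z) mm. Loose sawn softwood, brown; the origin is at its centre, its z axis points up as it first lies. It lies flat anywhere on the far two thirds of the stand's top, at any yaw; 10 to 45 g, slides easily.
- offcut_lap: Offcut, end of a half-lap joint, 52 (x) x 34 (y) x 24 (z) mm, the last 24 mm at its +x end only half as thick (the lower 12 mm). Loose sawn softwood, brown; the origin is at its centre, its z axis points up as it first lies. It lies flat anywhere on the far two thirds of the stand's top, at any yaw; 10 to 45 g, slides easily.
- plane: Block plane, steel, 155 (x) x 50 (y) x 60 mm high, loose, 0.65 kg, lying on the near edge of the stand's top and along that edge (centre at about stand x = -94 mm, over the left or the right half). Origin at the centre of its sole. To be left alone.
- tape: Tape measure, 75 x 70 x 34 mm high, lying flat, loose, 0.35 kg, on the near edge of the stand's top beside the plane (centre at about stand x = -92 mm). Origin at the centre of its underside. To be left alone.
- mallet: Joiner's mallet lying on the bench beyond the fence, loose, 380 mm long, 65 mm high, roughly along the stand's y, its head 85 x 115 mm. Origin on the bench under the middle of its head. To be left alone.
- jar: Screw-top jar, 68 mm in diameter and 85 mm tall, standing on the bench beyond the fence, loose. Origin at the centre of its underside. To be left alone.

How it is judged:
By the outcome, as a careful person would: the job done as asked, in the order asked, and still so for the second after the job is handed in, with the robot touching nothing.
It also fails if it takes over 67 s, if anything falls off the work surface, if the arm or the gripper's body presses on something with over 40 N, if the wrist force passes 120 N, or if a joint passes its speed limit or range.

## Robot

A 6-joint arm with a two-finger parallel gripper is mounted at the origin on the work surface. World frame = base frame: x ahead of the robot, y to its left, z up, the work surface at z = 0. Lengths are in m, angles in rad, forces in N, time in s.
With the tool pointing down it reaches from about 0.425 to 1.125 m from the base axis. Payload 14.9 kg.
Tool frame: the origin (TCP) lies midway between the tips of the shut fingers; the grasp point (between the pads) lies 19 mm behind it; z points along the fingers, y is the direction in which the jaws open and shut (so a half turn about z gives the same grasp; the last joint's range is limited). The gripper opens to 91 mm and grips with 3 to 60 N. Pads are 32 mm wide; open, the fingers measure 118 mm over their backs; the gripper's body (76 mm by 178 mm) begins 60 mm behind the grasp point.
Start: joints at [-1.353, 0.379, 1.734, -0, 1.028, -0.033], TCP at [0.174, -0.678, 0.214] pointing down, gripper open.
Joint ranges: [-2.77, 2.77], [-0.74, 2.19], [0, 2.66], [-1.06, 4.2], [0.31, 2.87], [-3.08, 3.08]. Speed limits (rad/s): [1.89, 1.89, 2.39, 3.14, 3.14, 3.14].

## Interface

Orientations are given as a unit quaternion [w, x, y, z].
In Python, from cell import r gives the robot as it stands.
- The arm moves only by the tool step_arm, never from a script. Its argument "moves" is a list of rows, each a list of 7 numbers: the shift along the tool's x, y, z in cm, then the turn, a rotation vector about the tool's x, y, z in units of 6 degrees (1.0 is 6 degrees), then the closure, from 0 (fully open) to 1 (shut). A call has 1 to 8 rows; each row is the pose to reach, as a shift and turn from the pose measured when the call began, along the tool's axes at that moment; what a row does not reach only later rows make up. A row lasts 1/10 s, in which the tool goes at most 50 mm and 8.59 degrees, less where a joint would pass 70% of its speed; a pose out of reach is approached as far as the arm can. A call with a gripper value outside its range is refused whole. The fingers move at their own pace and stop on an object; the grip force is fixed at half the most. Time passes only in rows, so rows that repeat a pose let the fingers close. It gives the time, the measured TCP pose, the force and the opening at its end, in the units of the state.
- r.get_obs(): the state, without advancing time (a new reading comes with each control period).
- r.camera(name): name is "scene" or "top" or "wrist"; returns a dict with "pixels" (400x640x3 uint8, red, green, blue), "intrinsics" (3x3 intrinsics, pixels), "k1" (the pictures are not rectified: a ray, as slopes to the right and down, at radius r is drawn at 1 + k1 r^2 times it, then the intrinsics apply), "cam_to_world" (4x4, takes a point from camera to world coordinates). Camera axes: x right, y up, looking along -z (the intrinsics and any distortion apply to the point x, -y, -z); pixel columns grow to the right and rows downward; lengths in m; the calibration is good to about 2 mm. A picture is of the moment at which its call begins. There is no depth.
- r.sign_off(): hands the job in, once; it reports no verdict.
The state is a dict: "clock": time; "joint_pos": joint angles; "qd": joint speeds; "tau": joint torques, N m; "eef_pos": TCP position; "eef_rot": TCP orientation; "ft_force": force on the tool from outside, world axes, zero at the start; "torque": the same for the moment, N m; "finger_gap": finger opening in m.
Only numpy, scipy, OpenCV 4.12 (cv2) and the standard library are available. Lean on these libraries where they do the work, as an engineer would, in place of code of your own. Each camera call takes 0.05 s, during which the arm holds its last target.

## Working session

There is one attempt and no reset: what is moved stays moved. The work goes in short steps, Python scripts to look and compute and a tool call to move; the robot and the scene stay as the last step left them, time stands still between calls to the robot, and variables do not carry over. Pictures are saved under pics/ and viewed, and the job is handed in when it is done.

Besides the shell and the picture viewer there is one more tool, called after "Request:" as name([rows], argument=value, ...), one row to a line, values as JSON. step_arm: Moves the arm, as the interface text tells. Its arguments: {"type":"object","properties":{"moves":{"type":"array"}},"required":["moves"]}

```bash
ls; mkdir -p pics; python3 - <<'E'
from cell import r
import cv2
print(r.get_obs())
for n in ("scene","top"):
    c=r.camera(n); cv2.imwrite(f"pics/{n}0.png",c["pixels"][:,:,::-1]); print(n,c["intrinsics"],c["k1"],c["cam_to_world"])
E
```

```text
pics
{'clock': 0.0, 'joint_pos': array([-1.35332509e+00,  3.79386580e-01,  1.73479598e+00, -1.50716582e-05,
        1.02844821e+00, -3.33344315e-02]), 'qd': array([-4.64467736e-04, -1.81927070e-03, -9.74331266e-05,  7.24400434e-04,
        1.90291388e-04,  1.09087990e-03]), 'tau': array([-6.45176478e-04, -7.63722682e+01, -4.34369338e+01,  6.50332519e-02,
        4.24209761e-02, -6.35642391e-05]), 'eef_pos': array([ 0.17361246, -0.67772495,  0.21329609]), 'eef_rot': array([-5.16265374e-04,  9.92146743e-01,  1.25078261e-01, -5.41463429e-05]), 'ft_force': array([ 0.08783569, -0.22149196, -0.24468933]), 'torque': array([ 0.04085429, -0.00339937, -0.00885089]), 'finger_gap': 0.09098531413087893}
scene [[418.30301213   0.         324.06357755]
 [  0.         418.30301213 198.5341136 ]
 [  0.           0.           1.        ]] -0.007439114822579931 [[ 0.03510948 -0.66924959  0.74220773  1.19963603]
 [ 0.99912168  0.04050313 -0.01074085  0.00298231]
 [-0.02287342  0.74193294  0.67008381  0.63595661]
 [ 0.          0.          0.          1.        ]]
top [[482.3007178    0.         319.49652438]
 [  0.         482.3007178  210.82165799]
 [  0.           0.           1.        ]] -0.015728256734017634 [[ 3.26304030e-04  9.81462473e-01 -1.91654136e-01  4.43546328e-01]
 [-9.99100981e-01 -7.80473070e-03 -4.16691294e-02 -7.42246876e-04]
 [-4.23924957e-02  1.91495432e-01  9.80577573e-01  1.02533533e+00]
 [ 0.00000000e+00  0.00000000e+00  0.00000000e+00  1.00000000e+00]]
```

View pics/top0.png

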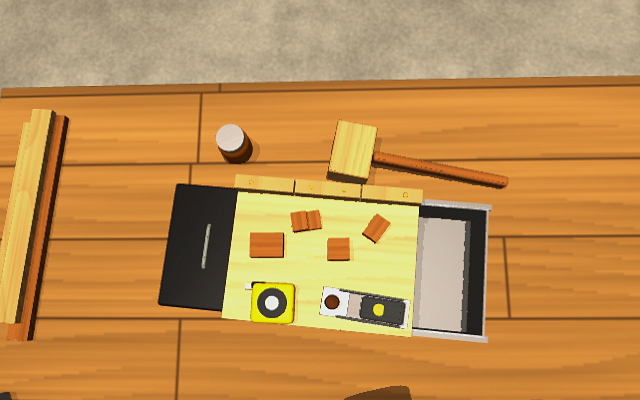

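View pics/scene0.png

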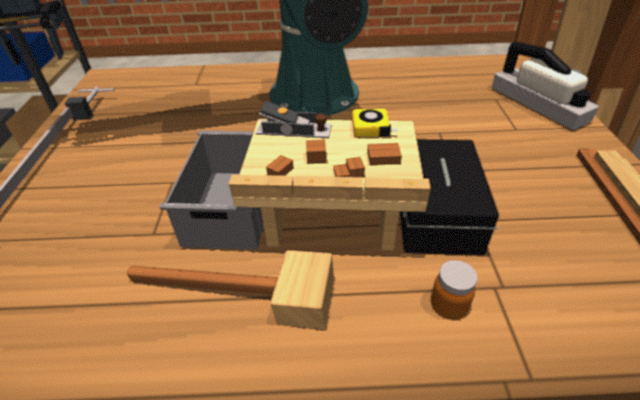

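The top view shows the bin at the right (-y) end of the stand (about x 450, y 270) and the case at the left. The four brown offcuts are at about (306,221), (376,228), (267,245) and (338,249). The tape (272,303) and plane (365,307) lie on the near edge.

```bash
cat > h.py <<'E'
import numpy as np, cv2
def cast(c,uv,z):
    K=c["intrinsics"];k=c["k1"];T=c["cam_to_world"]
    out=[]
    for u,v in np.atleast_2d(uv):
        d=np.array([(u-K[0,2])/K[0,0],(v-K[1,2])/K[1,1]]); s=d.copy()
        for _ in range(10): s=d/(1+k*(s@s))
        w=T[:3,:3]@np.array([s[0],-s[1],-1]); o=T[:3,3]
        out.append(o+w*(z-o[2])/w[2])
    return np.array(out)
def masks(c):
    hsv=cv2.cvtColor(np.ascontiguousarray(c["pixels"]),cv2.COLOR_RGB2HSV)
    return hsv
E
python3 - <<'E'
from cell import r
from h import *
c=r.camera("top"); hsv=masks(c)
for p in [(267,245),(306,221),(240,260),(300,265),(260,184),(400,270)]: print(p,hsv[p[1],p[0]])
top=cv2.inRange(hsv,(20,60,200),(35,160,255)); top[:170]=0;top[345:]=0;top[:,:215]=0;top[:,430:]=0
cv2.imwrite("pics/m.png",top)
br=cv2.inRange(hsv,(0,120,60),(16,255,215)); br[:203]=0; br[270:]=0; br[:,:232]=0; br[:,418:]=0
cv2.imwrite("pics/b.png",br)
cs,_=cv2.findContours(br,cv2.RETR_EXTERNAL,cv2.CHAIN_APPROX_NONE)
for q in cs:
    if cv2.contourArea(q)<60: continue
    R=cv2.minAreaRect(q); b=cv2.boxPoints(R)
    w=cast(c,b,0.165); print(np.round(R[0]),w[:,:2].round(3).tolist(), w.mean(0).round(3))
E
```

```text
(267, 245) [ 13 207 192]
(306, 221) [ 13 208 215]
(240, 260) [ 31 100 235]
(300, 265) [ 30 108 233]
(260, 184) [ 22 151 233]
(400, 270) [ 31 102 235]
[338. 252.] [[0.549, 0.022], [0.549, -0.017], [0.522, -0.017], [0.522, 0.022]] [0.536 0.003 0.165]
[338. 240.] [[0.562, 0.02], [0.562, -0.015], [0.554, -0.015], [0.555, 0.021]] [0.558 0.003 0.165]
[266. 245.] [[0.572, 0.162], [0.571, 0.104], [0.528, 0.103], [0.528, 0.161]] [0.55  0.132 0.165]
[375. 228.] [[0.569, -0.039], [0.607, -0.066], [0.589, -0.091], [0.551, -0.063]] [ 0.579 -0.065  0.165]
[306. 221.] [[0.609, 0.089], [0.615, 0.037], [0.579, 0.033], [0.573, 0.084]] [0.594 0.061 0.165]
```

```bash
python3 -c "
import cv2,numpy as np
a=cv2.imread('pics/top0.png')[165:350,150:500];cv2.imwrite('pics/z.png',cv2.resize(a,None,fx=2.28,fy=2.28,interpolation=2))
a=cv2.imread('pics/m.png')[165:350,150:500];b=cv2.imread('pics/b.png')[165:350,150:500];cv2.imwrite('pics/mb.png',np.vstack([a,b]))"
```

```text
(no output)
```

View pics/z.png

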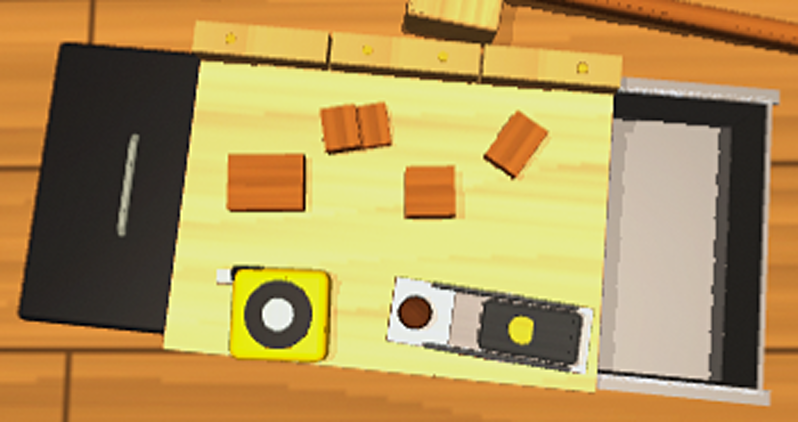

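View pics/mb.png

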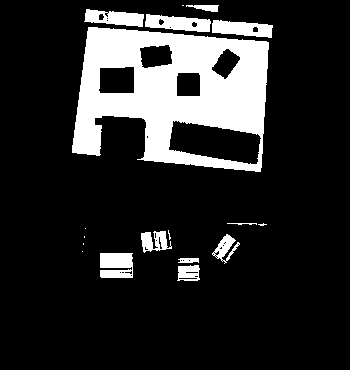

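```bash
cat >> h.py <<'E'
def zz(p): return np.array([p[0]/2.28+150-.3,p[1]/2.28+165-.3])
def toS(S,w): 
    y=S[2];R=np.array([[np.cos(y),-np.sin(y)],[np.sin(y),np.cos(y)]]); return (np.atleast_2d(w)[:,:2]-S[:2])@R
E
python3 - <<'E'
from cell import r
from h import *
c=r.camera("top")
P=cast(c,[zz((163,348)),zz((597,390)),zz((614,93)),zz((198,60))],0.150)[:,:2]
print(P.round(4).tolist())
nl,nr,fr,fl=P
print("len",np.linalg.norm(nl-nr),np.linalg.norm(fl-fr),np.linalg.norm(nr-fr),np.linalg.norm(nl-fl))
d=nl-nr; yaw=np.arctan2(-d[0],d[1]); d2=fl-fr; yaw2=np.arctan2(-d2[0],d2[1]);print(np.degrees([yaw,yaw2]))
e=fr-nr;e2=fl-nl;print(np.degrees([np.arctan2(e[1],e[0]),np.arctan2(e2[1],e2[0])]))
y=np.mean([yaw,yaw2]);ux=np.array([np.cos(y),np.sin(y)])
mid=(nl+nr)/2+ux*.130
S=[*mid,y];print("S",np.round(S,4))
print(toS(S,P).round(3).tolist())
for n,b,h in [("block",[(404,167),(455,167),(455,217),(404,217)],.18),("long",[(228,154),(305,154),(305,211),(228,211)],.17),("lap",[(321,108),(388,102),(392,144),(327,153)],.172),("short",[(517,111),(548,130),(514,178),(484,155)],.17),("plane",[(396,277),(592,308),(585,373),(388,342)],.17),("tape",[(234,268),(328,268),(326,360),(234,357)],.184)]:
    w=cast(c,[zz(p) for p in b],h); s=toS(S,w); print(n,s.mean(0).round(3),(s*1000).round().astype(int).tolist())
E
```

```text
[[0.4216, 0.2127], [0.3905, -0.1249], [0.6232, -0.1468], [0.6538, 0.1926]]
len 0.339042231454201 0.3407726369226458 0.23369445964136443 0.2331246455498251
[-5.25831533 -5.16196972]
[-5.3643165  -4.93940508]
S [ 0.5355  0.0321 -0.0909]
[[-0.13, 0.17], [-0.13, -0.17], [0.104, -0.17], [0.103, 0.171]]
block [ 0.008 -0.029] [[25, -8], [29, -47], [-10, -50], [-13, -11]]
long [0.005 0.099] [[25, 132], [30, 71], [-15, 67], [-20, 127]]
lap [0.055 0.032] [[68, 62], [77, 10], [44, 4], [32, 54]]
short [ 0.053 -0.093] [[78, -92], [65, -117], [25, -94], [41, -69]]
plane [-0.089 -0.083] [[-59, -9], [-69, -159], [-118, -157], [-108, -7]]
tape [-0.094  0.075] [[-64, 115], [-57, 43], [-126, 37], [-130, 107]]
```

```bash
cat >> h.py <<'E'
S=np.array([0.5355,0.0321,-0.0909])
from scipy.spatial.transform import Rotation as Ro
def delta(o,sx,sy,z):
    y=S[2];w=np.array([S[0]+np.cos(y)*sx-np.sin(y)*sy,S[1]+np.sin(y)*sx+np.cos(y)*sy,z])
    R=Ro.from_quat(np.roll(o["eef_rot"],-1)); t=R.inv().apply(w-o["eef_pos"])*100
    G=Ro.from_matrix(np.array([[-np.sin(y),np.cos(y),0],[np.cos(y),np.sin(y),0],[0,0,-1]]))
    assert abs(np.linalg.det(G.as_matrix())-1)<1e-6
    rv=np.degrees((R.inv()*G).as_rotvec())/6
    print("stand now",(toS(S,o["eef_pos"])*1000).round(1),o["eef_pos"].round(4),"d cm",t.round(2),"turn",rv.round(2),"F",o["ft_force"].round(1),"gap",round(o["finger_gap"],3),"t",round(o["clock"],2))
E
python3 -c "
from cell import r
from h import *
delta(r.get_obs(),.056,-.045,.26)"
```

```text
stand now [[-295.9 -739.9]] [ 0.1737 -0.6779  0.2135] d cm [ 56.44 -53.68  -4.61] turn [-1.000e-02 -0.000e+00 -1.174e+01] F [ 0.8  0.5 -0.1] gap 0.091 t 0.2
```

Request:
step_arm([
  [0,0,-4.6,0,0,0,0.83],
  [4,-4,-4.6,0,0,-1.4,0.83],
  [8,-7.5,-4.6,0,0,-2.8,0.83],
  [12,-11.5,-4.6,0,0,-4.2,0.83],
  [16,-15,-4.6,0,0,-5.6,0.83],
  [20,-19,-4.6,0,0,-7,0.83],
  [24,-22.5,-4.6,0,0,-8.4,0.83],
  [28,-26.5,-4.6,0,0,-9.8,0.83],
])

```text
clock: 1.0
eef_pos: [0.3611, -0.3803, 0.2598]
eef_rot: [-0.0, 0.801, 0.598, 0.0]
ft_force: [0.5, -0.9, -0.8]
finger_gap: 0.0304
```

```bash
python3 -c "
from cell import r
from h import *
o=r.get_obs();print(o['joint_pos'].round(2));delta(o,.056,-.045,.26)"
```

```text
[-0.86  0.04  2.06  0.    1.04 -0.57]
stand now [[-136.2 -426.5]] [ 0.3611 -0.3803  0.2598] d cm [41.18 11.37 -0.  ] turn [-0.   -0.   -1.88] F [ 0.5 -0.9 -0.8] gap 0.03 t 1.0
```

Request:
step_arm([
  [4,1.1,0,0,0,-0.9,0.83],
  [8,2.2,0,0,0,-1.88,0.83],
  [12,3.3,0,0,0,-1.88,0.83],
  [16,4.4,0,0,0,-1.88,0.83],
  [20,5.5,0,0,0,-1.88,0.83],
  [24,6.6,0,0,0,-1.88,0.83],
  [28,7.7,0,0,0,-1.88,0.83],
  [32,8.8,0,0,0,-1.88,0.83],
])

```text
clock: 1.8
eef_pos: [0.537, -0.0968, 0.26]
eef_rot: [-0.0, 0.739, 0.674, 0.0]
ft_force: [1.1, -0.4, -0.2]
finger_gap: 0.0158
```

```bash
python3 -c "
from cell import r
from h import *
o=r.get_obs();print(o['joint_pos'].round(2));delta(o,.056,-.045,.26)"
```

```text
[-0.22  0.08  2.02  0.    1.05 -0.13]
stand now [[  13.2 -128.2]] [ 0.537  -0.0968  0.26  ] d cm [8.32 4.28 0.  ] turn [ 0. -0. -0.] F [ 1.1 -0.4 -0.2] gap 0.016 t 1.8
```

Request:
step_arm([
  [3.5,2,0,0,0,0,0.83],
  [7,4,0,0,0,0,0.83],
  [8.3,4.3,0,0,0,0,0.83],
  [8.3,4.3,2.5,0,0,0,0.83],
  [8.3,4.3,5,0,0,0,0.83],
  [8.3,4.3,7,0,0,0,0.83],
  [8.3,4.3,8,0,0,0,0.83],
  [8.3,4.3,8,0,0,0,0.83],
])

```text
clock: 2.6
eef_pos: [0.5865, -0.0182, 0.1789]
eef_rot: [-0.001, 0.739, 0.674, -0.001]
ft_force: [0.0, -0.4, 0.1]
finger_gap: 0.0156
```

```bash
python3 -c "
from cell import r
from h import *
o=r.get_obs();delta(o,.056,-.045,.157)
c=r.camera('top');cv2.imwrite('pics/t1.png',cv2.resize(c['pixels'][165:350,150:500,::-1],None,fx=2.28,fy=2.28,interpolation=2))
c=r.camera('scene');cv2.imwrite('pics/s1.png',cv2.resize(c['pixels'][90:260,150:500,::-1],None,fx=2.28,fy=2.28,interpolation=2))"
```

```text
stand now [[ 55.4 -45.5]] [ 0.5865 -0.0182  0.1789] d cm [0.05 0.06 2.19] turn [-0.02 -0.   -0.  ] F [ 0.  -0.4  0.1] gap 0.016 t 2.6
```

View pics/s1.png

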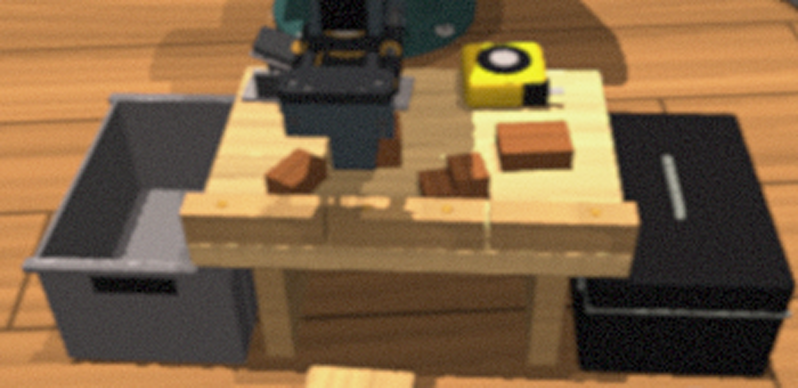

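The scene view shows the fingers at about (355,150), between the short piece (297,172) and the block (390,150), with clearance. Next I descend and sweep.

Request:
step_arm([
  [0,0,1.2,0,0,0,0.83],
  [0,0,2.1,0,0,0,0.83],
  [0,0,2.1,0,0,0,0.83],
  [-1,0,2.1,0,0,0,0.83],
  [-2,0,2.1,0,0,0,0.83],
  [-3,0,2.1,0,0,0,0.83],
  [-4.2,0,2.1,0,0,0,0.83],
  [-5.4,0,2.1,0,0,0,0.83],
])

```text
clock: 3.5
eef_pos: [0.5828, -0.0732, 0.16]
eef_rot: [0.0, 0.739, 0.674, 0.001]
ft_force: [-0.6, 1.1, 0.8]
finger_gap: 0.0155
```

```bash
cat > look.py <<'E'
import sys
from cell import r
from h import *
n=sys.argv[1]
a=[float(v) for v in sys.argv[2:5]]
c=r.camera('scene');p=cv2.resize(c['pixels'][90:260,150:500,::-1],None,fx=1.6,fy=1.6,interpolation=2)
c=r.camera('top');q=cv2.resize(c['pixels'][165:350,150:500,::-1],None,fx=1.6,fy=1.6,interpolation=2)
cv2.imwrite(f'pics/{n}.png',np.vstack([p,q]))
delta(r.get_obs(),*a)
E
python3 look.py a1 .056 -.195 .157
```

```text
stand now [[  56.7 -100.9]] [ 0.5828 -0.0736  0.1599] d cm [-9.41 -0.05  0.29] turn [ 0.01 -0.   -0.02] F [ 0.4  0.8 -0.4] gap 0.016 t 3.6
```

View pics/a1.png

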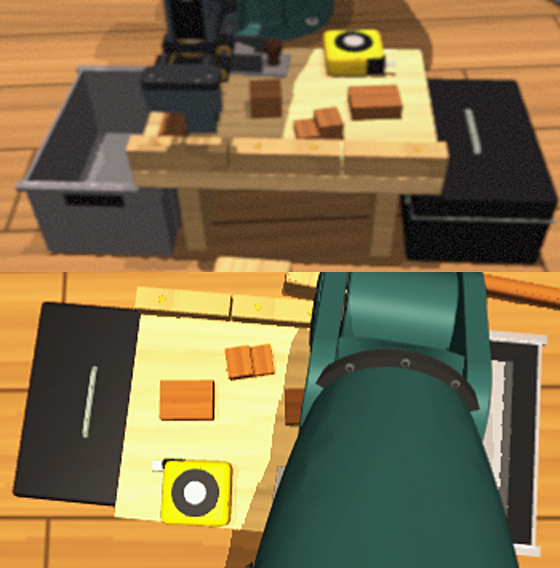

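The short piece is at about (173,124) in the scene half, next to the fingers and moving toward the bin. I continue the sweep.

Request:
step_arm([
  [-1.2,0,0.1,0,0,0,0.83],
  [-2.4,0,0.1,0,0,0,0.83],
  [-3.6,0,0.1,0,0,0,0.83],
  [-4.8,0,0.1,0,0,0,0.83],
  [-6,0,0.1,0,0,0,0.83],
  [-7.2,0,0.1,0,0,0,0.83],
  [-8.4,0,0.1,0,0,0,0.83],
  [-9.6,0,0.1,0,0,0,0.83],
])

```text
clock: 4.4
eef_pos: [0.5738, -0.1702, 0.1589]
eef_rot: [0.0, 0.739, 0.674, 0.0]
ft_force: [-0.3, -0.0, -0.4]
finger_gap: 0.0154
```

```bash
python3 look.py a2 .056 -.195 .157
```

```text
stand now [[  56.5 -198.3]] [ 0.5738 -0.1705  0.1588] d cm [ 0.33 -0.05  0.18] turn [ 0.01 -0.   -0.03] F [-0.6  0.7 -0.7] gap 0.016 t 4.5
```

View pics/a2.png

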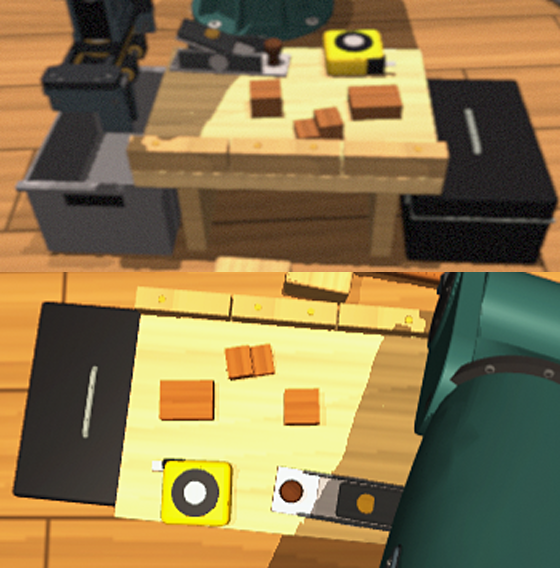

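The short piece has left the top. Next is the block: I rise, travel over it, and come down behind it.

Request:
step_arm([
  [0,0,-3,0,0,0,0.83],
  [1,0,-6,0,0,0,0.83],
  [5.5,-1.5,-6,0,0,0,0.83],
  [10,-3,-6,0,0,0,0.83],
  [14.5,-4.8,-6,0,0,0,0.83],
  [19,-4.8,-6,0,0,0,0.83],
  [22.2,-4.8,-6,0,0,0,0.83],
  [22.2,-4.8,-4,0,0,0,0.83],
])

```text
clock: 5.3
eef_pos: [0.5483, 0.0584, 0.2009]
eef_rot: [0.002, 0.738, 0.674, 0.002]
ft_force: [0.5, -1.3, 0.0]
finger_gap: 0.0153
```

```bash
python3 look.py a3 .008 .024 .157
```

```text
stand now [[ 7.7 24.6]] [0.5455 0.0559 0.1971] d cm [-0.06  0.03  4.01] turn [-0.02  0.   -0.01] F [-0.8 -1.2  0.5] gap 0.015 t 5.4
```

View pics/a3.png

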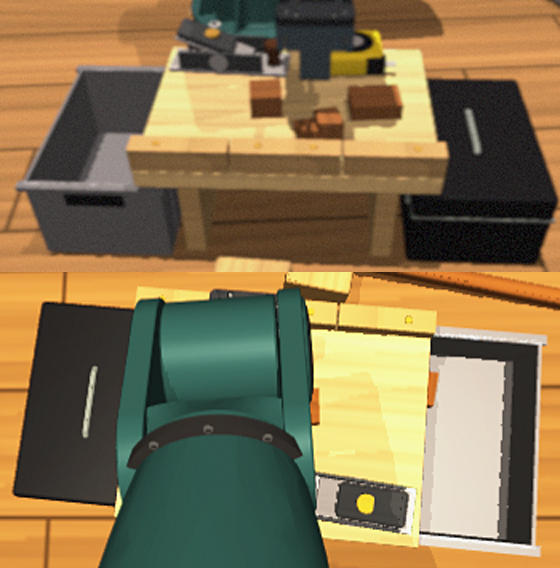

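The short piece shows in the bin at about (432,390). The fingers at (315,65) are hovering behind the block (265,98). I descend and sweep the block.

Request:
step_arm([
  [-0.1,0,2,0,0,0,0.83],
  [-0.1,0,3.5,0,0,0,0.83],
  [-0.1,0,4,0,0,0,0.83],
  [-1.1,0,4,0,0,0,0.83],
  [-2.2,0,4,0,0,0,0.83],
  [-3.4,0,4,0,0,0,0.83],
  [-4.6,0,4,0,0,0,0.83],
  [-5.8,0,4,0,0,0,0.83],
])

```text
clock: 6.2
eef_pos: [0.5401, -0.0031, 0.1575]
eef_rot: [-0.0, 0.739, 0.674, -0.0]
ft_force: [-0.7, 0.1, 1.1]
finger_gap: 0.0156
```

```bash
python3 look.py a4 .008 -.2 .157
```

```text
stand now [[  7.7 -34.9]] [ 0.54   -0.0034  0.1573] d cm [-16.51   0.07   0.04] turn [-0.01  0.   -0.02] F [-0.2 -0.5  0.2] gap 0.016 t 6.3
```

View pics/a4.png

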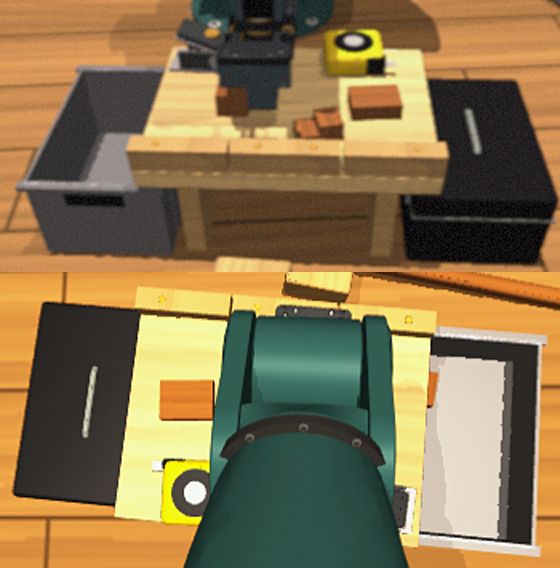

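The block (232,101) is moving ahead of the fingers, so I continue.

Request:
step_arm([
  [-1.2,0,0,0,0,0,0.83],
  [-2.4,0,0,0,0,0,0.83],
  [-3.6,0,0,0,0,0,0.83],
  [-4.8,0,0,0,0,0,0.83],
  [-6,0,0,0,0,0,0.83],
  [-7.2,0,0,0,0,0,0.83],
  [-8.4,0,0,0,0,0,0.83],
  [-9.6,0,0,0,0,0,0.83],
])

```text
clock: 7.1
eef_pos: [0.5309, -0.1, 0.1573]
eef_rot: [-0.0, 0.739, 0.673, -0.001]
ft_force: [0.7, 0.4, 1.0]
finger_gap: 0.0155
```

```bash
python3 look.py a5 .008 -.2 .157
```

```text
stand now [[   7.5 -132.2]] [ 0.531  -0.1002  0.1574] d cm [-6.78  0.08  0.04] turn [-0.01  0.   -0.04] F [ 0.  -0.5  0.4] gap 0.016 t 7.2
```

View pics/a5.png

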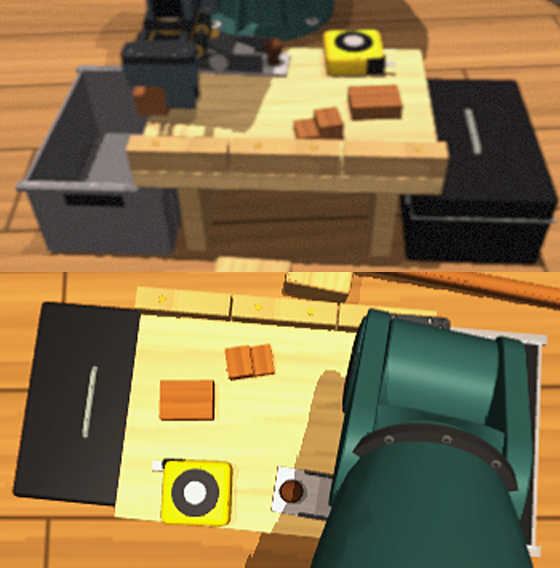

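The block is at the edge (150,100). I push it off, then rise.

Request:
step_arm([
  [-1.2,0,0,0,0,0,0.83],
  [-2.4,0,0,0,0,0,0.83],
  [-3.6,0,0,0,0,0,0.83],
  [-4.8,0,0,0,0,0,0.83],
  [-6,0,0,0,0,0,0.83],
  [-6.8,0,0,0,0,0,0.83],
  [-6.8,0,-3,0,0,0,0.83],
  [-6.8,0,-6,0,0,0,0.83],
])

```text
clock: 8.0
eef_pos: [0.5239, -0.1684, 0.2175]
eef_rot: [-0.001, 0.74, 0.673, -0.001]
ft_force: [-0.1, -0.6, 0.7]
finger_gap: 0.0155
```

```bash
python3 look.py a6 .057 .088 .225
```

```text
stand now [[   9.3 -201.1]] [ 0.5265 -0.169   0.2211] d cm [28.93  4.66 -0.43] turn [ 0.04  0.02 -0.04] F [ 0.9  0.  -0.3] gap 0.016 t 8.1
```

View pics/a6.png

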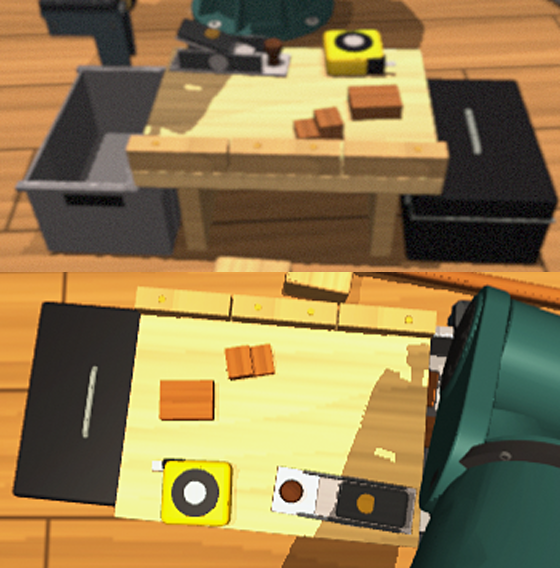

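The block is off and the plane has not moved. Next is the lap.

Request:
step_arm([
  [4,1,-0.5,0,0,0,0.83],
  [8.5,2,-0.5,0,0,0,0.83],
  [13,3,-0.5,0,0,0,0.83],
  [17.5,4,-0.5,0,0,0,0.83],
  [22,4.7,-0.5,0,0,0,0.83],
  [26,4.7,-0.5,0,0,0,0.83],
  [28.9,4.7,-0.5,0,0,0,0.83],
  [28.9,4.7,1.5,0,0,0,0.83],
])

```text
clock: 8.9
eef_pos: [0.6021, 0.1173, 0.2069]
eef_rot: [0.003, 0.739, 0.674, 0.002]
ft_force: [0.4, -0.3, 0.4]
finger_gap: 0.0153
```

```bash
python3 look.py a7 .057 .088 .157
```

```text
stand now [[55.9 87.9]] [0.5992 0.1146 0.203 ] d cm [0.02 0.1  4.6 ] turn [ 0.    0.03 -0.02] F [-0.4  0.2 -0.2] gap 0.015 t 9.0
```

View pics/a7.png

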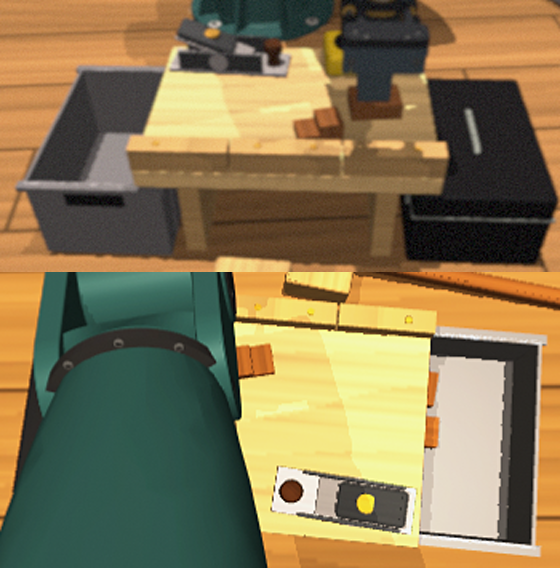

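Both pieces show in the bin, at (432,388) and (432,430). The fingers are behind the lap and clear of the long piece.

Request:
step_arm([
  [0,0.2,2,0,0,0,0.83],
  [0,0.2,4,0,0,0,0.83],
  [0,0.2,4.6,0,0,0,0.83],
  [-1,0.2,4.6,0,0,0,0.83],
  [-2,0.2,4.6,0,0,0,0.83],
  [-3.2,0.2,4.6,0,0,0,0.83],
  [-4.4,0.2,4.6,0,0,0,0.83],
  [-5.6,0.2,4.6,0,0,0,0.83],
])

```text
clock: 9.8
eef_pos: [0.5961, 0.0572, 0.1577]
eef_rot: [0.001, 0.74, 0.673, -0.001]
ft_force: [0.2, -0.0, 0.4]
finger_gap: 0.0156
```

```bash
python3 look.py a8 .057 -.2 .157
```

```text
stand now [[57.9 30.2]] [0.5959 0.0569 0.1574] d cm [-23.02   0.     0.11] turn [ 0.    0.03 -0.04] F [-0.2 -0.  -0.5] gap 0.015 t 9.9
```

View pics/a8.png

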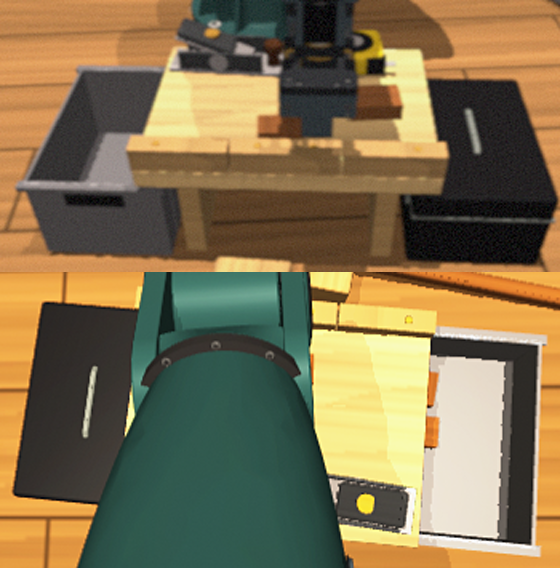

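The lap (278,126) is moving ahead of the fingers. I continue.

Request:
step_arm([
  [-1.2,0,0,0,0,0,0.83],
  [-2.4,0,0,0,0,0,0.83],
  [-3.6,0,0,0,0,0,0.83],
  [-4.8,0,0,0,0,0,0.83],
  [-6,0,0,0,0,0,0.83],
  [-7.2,0,0,0,0,0,0.83],
  [-8.4,0,0,0,0,0,0.83],
  [-9.6,0,0,0,0,0,0.83],
])

```text
clock: 10.7
eef_pos: [0.5867, -0.0397, 0.1577]
eef_rot: [0.001, 0.74, 0.673, -0.001]
ft_force: [0.9, 0.8, 0.0]
finger_gap: 0.0155
```

```bash
python3 look.py a9 .057 -.2 .157
```

```text
stand now [[ 57.5 -67.2]] [ 0.5867 -0.04    0.1577] d cm [-13.28   0.02   0.11] turn [ 0.    0.03 -0.05] F [ 0.1 -0.2 -0.3] gap 0.016 t 10.8
```

View pics/a9.png

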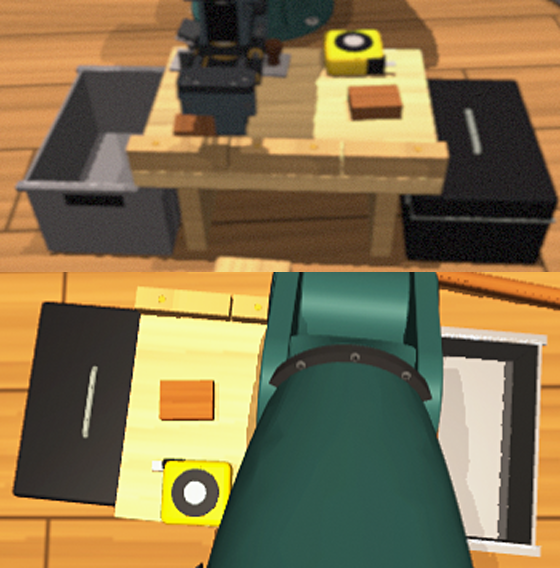

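The lap is at (193,125) and still ahead of the fingers. I continue to the end.

Request:
step_arm([
  [-1.2,0,0,0,0,0,0.83],
  [-2.4,0,0,0,0,0,0.83],
  [-3.6,0,0,0,0,0,0.83],
  [-4.8,0,0,0,0,0,0.83],
  [-6,0,0,0,0,0,0.83],
  [-7.2,0,0,0,0,0,0.83],
  [-8.4,0,0,0,0,0,0.83],
  [-9.6,0,0,0,0,0,0.83],
])

```text
clock: 11.6
eef_pos: [0.5774, -0.1366, 0.158]
eef_rot: [0.001, 0.74, 0.672, -0.001]
ft_force: [0.3, 0.1, -0.2]
finger_gap: 0.0154
```

Request:
step_arm([
  [-1.2,0,0,0,0,0,0.83],
  [-2.4,0,0,0,0,0,0.83],
  [-3.5,0,0,0,0,0,0.83],
  [-3.5,0,0,0,0,0,0.83],
  [-3.5,0,-3,0,0,0,0.83],
  [-3.5,0,-6.5,0,0,0,0.83],
])

```text
clock: 12.2
eef_pos: [0.5731, -0.1709, 0.2226]
eef_rot: [-0.0, 0.74, 0.672, -0.002]
ft_force: [0.3, -0.2, 1.1]
finger_gap: 0.0157
```

```bash
python3 look.py a10 .005 .159 .225
```

```text
stand now [[  59.  -199.3]] [ 0.5762 -0.1717  0.2275] d cm [35.8  -5.58  0.06] turn [ 0.06  0.04 -0.05] F [ 0.2 -0.4  0.2] gap 0.015 t 12.3
```

View pics/a10.png

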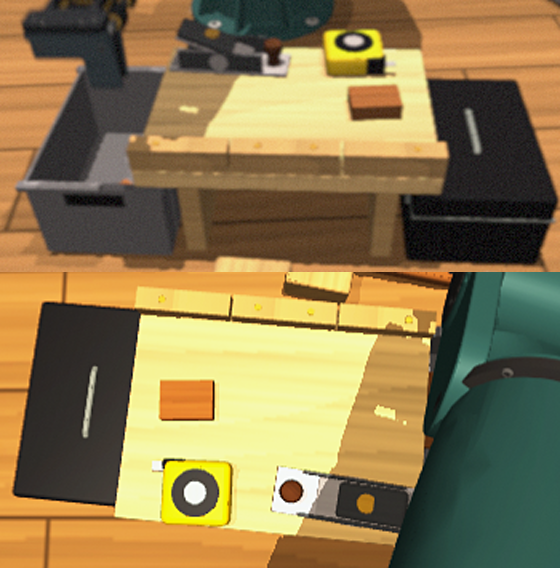

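Only the long piece remains on the top. A small orange spot at (127,180) near the bin's far rim needs checking once the arm is out of the way.

Request:
step_arm([
  [4.5,-0.8,-0.3,0,0,0,0.83],
  [9,-1.6,-0.3,0,0,0,0.83],
  [13.5,-2.4,-0.3,0,0,0,0.83],
  [18,-3.2,-0.3,0,0,0,0.83],
  [22.5,-4,-0.3,0,0,0,0.83],
  [27,-4.8,-0.3,0,0,0,0.83],
  [31.5,-5.6,-0.3,0,0,0,0.83],
  [35.8,-5.6,-0.3,0,0,0,0.83],
])

```text
clock: 13.1
eef_pos: [0.5535, 0.1922, 0.2281]
eef_rot: [0.004, 0.74, 0.673, 0.0]
ft_force: [0.9, -1.0, -0.7]
finger_gap: 0.0157
```

```bash
python3 look.py a11 .005 .160 .157; python3 -c "
from cell import r
import cv2
for n,(a,b,c,d) in dict(top=(190,350,400,500),scene=(110,260,150,270)).items():
    p=r.camera(n)['pixels'][a:b,c:d,::-1];cv2.imwrite('pics/bin_'+n+'.png',cv2.resize(p,None,fx=4,fy=4,interpolation=2)[:590])"
```

```text
stand now [[  4.2 163.1]] [0.5545 0.1942 0.2282] d cm [-0.29  0.04  7.12] turn [ 0.06  0.04 -0.01] F [-1.   0.2  0.5] gap 0.016 t 13.2
```

View pics/bin_top.png

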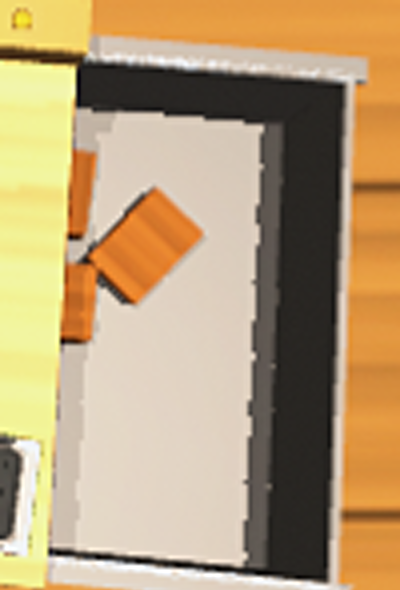

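View pics/bin_scene.png

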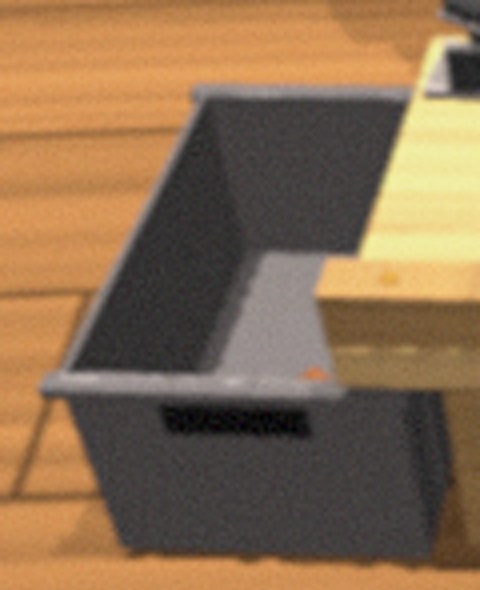

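View pics/a11.png

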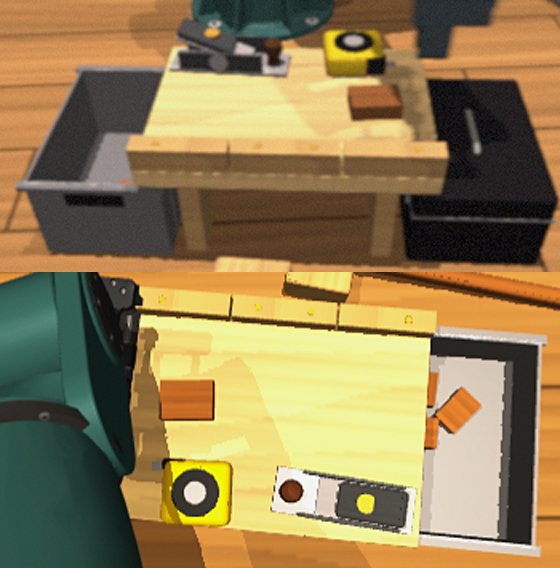

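Three offcuts lie on the bin floor, and the spot was a piece seen inside over the rim. The long piece has not moved. I descend behind it and sweep.

Request:
step_arm([
  [-0.3,0,2.5,0,0,0,0.83],
  [-0.3,0,5,0,0,0,0.83],
  [-0.3,0,6.6,0,0,0,0.83],
  [-0.3,0,7.1,0,0,0,0.83],
  [-1.2,0,7.1,0,0,0,0.83],
  [-2.2,0,7.1,0,0,0,0.83],
  [-3.3,0,7.1,0,0,0,0.83],
  [-4.4,0,7.1,0,0,0,0.83],
])

```text
clock: 14.1
eef_pos: [0.5508, 0.1456, 0.158]
eef_rot: [0.004, 0.74, 0.673, 0.001]
ft_force: [-0.5, 0.3, -0.0]
finger_gap: 0.0156
```

```bash
python3 look.py a12 .005 -.2 .157
```

```text
stand now [[  4.7 114. ]] [0.5505 0.1452 0.1577] d cm [-31.4    0.16   0.22] turn [ 0.06  0.04 -0.04] F [0.  1.2 0.3] gap 0.016 t 14.2
```

View pics/a12.png

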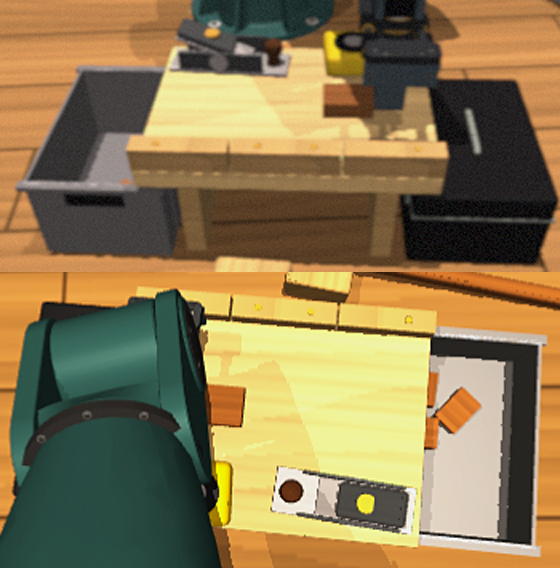

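The long piece is moving squarely ahead of the fingers.

Request:
step_arm([
  [-1.2,0,0,0,0,0,0.83],
  [-2.4,0,0,0,0,0,0.83],
  [-3.6,0,0,0,0,0,0.83],
  [-4.8,0,0,0,0,0,0.83],
  [-6,0,0,0,0,0,0.83],
  [-7.2,0,0,0,0,0,0.83],
  [-8.4,0,0,0,0,0,0.83],
  [-9.6,0.1,0,0,0,0,0.83],
])

```text
clock: 15.0
eef_pos: [0.5422, 0.0485, 0.1581]
eef_rot: [0.004, 0.74, 0.673, 0.0]
ft_force: [-0.0, 0.4, 0.3]
finger_gap: 0.0158
```

```bash
python3 look.py a13 .005 -.2 .157
```

```text
stand now [[ 5.4 16.7]] [0.5424 0.0482 0.1581] d cm [-21.67   0.08   0.22] turn [ 0.06  0.05 -0.05] F [ 0.2  0.1 -0.7] gap 0.015 t 15.1
```

View pics/a13.png

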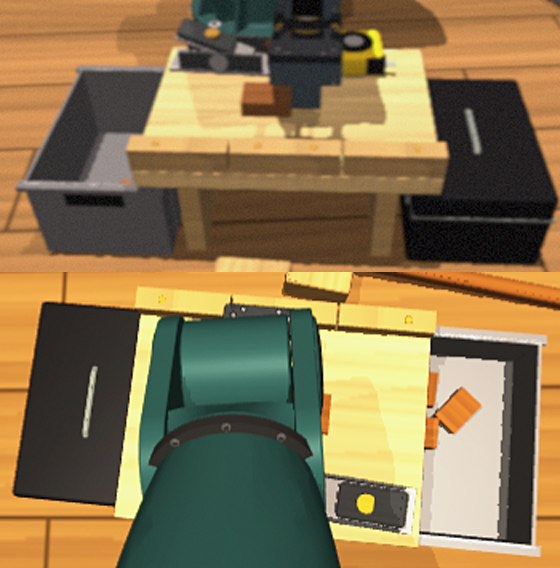

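The long piece (268,98) is still in front of the fingers.

Request:
step_arm([
  [-1.2,0,0,0,0,0,0.83],
  [-2.4,0,0,0,0,0,0.83],
  [-3.6,0,0,0,0,0,0.83],
  [-4.8,0,0,0,0,0,0.83],
  [-6,0,0,0,0,0,0.83],
  [-7.2,0,0,0,0,0,0.83],
  [-8.4,0,0,0,0,0,0.83],
  [-9.6,0.1,0,0,0,0,0.83],
])

```text
clock: 15.9
eef_pos: [0.534, -0.0485, 0.1586]
eef_rot: [0.004, 0.74, 0.672, 0.0]
ft_force: [0.1, 0.6, -0.3]
finger_gap: 0.0157
```

```bash
python3 look.py a14 .005 -.2 .157
```

```text
stand now [[  6.1 -80.6]] [ 0.5342 -0.0488  0.1587] d cm [-11.93  -0.03   0.23] turn [ 0.06  0.05 -0.06] F [-0.   0.8  1.1] gap 0.015 t 16.0
```

View pics/a14.png

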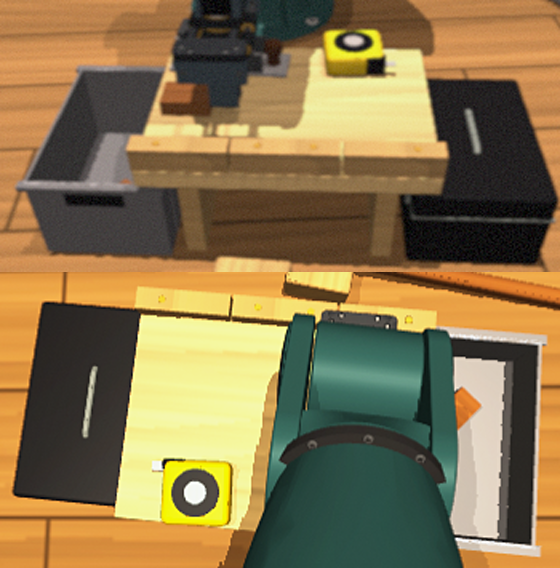

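The long piece (186,98) is near the end of the top.

Request:
step_arm([
  [-1.2,0,0,0,0,0,0.83],
  [-2.4,0,0,0,0,0,0.83],
  [-3.6,0,0,0,0,0,0.83],
  [-4.8,0,0,0,0,0,0.83],
  [-6,0,0,0,0,0,0.83],
  [-7.2,0,0,0,0,0,0.83],
  [-8.4,0,0,0,0,0,0.83],
  [-9.6,0,0,0,0,0,0.83],
])

```text
clock: 16.8
eef_pos: [0.5247, -0.1454, 0.1592]
eef_rot: [0.004, 0.741, 0.672, 0.0]
ft_force: [0.2, -0.3, -0.1]
finger_gap: 0.0154
```

Request:
step_arm([
  [-1.2,0,0,0,0,0,0.83],
  [-2.4,0,0,0,0,0,0.83],
  [-2.4,0,0,0,0,0,0.83],
  [-2.4,0,-3,0,0,0,0.83],
  [-2.4,0,-7,0,0,0,0.83],
  [-6,0,-8,0,0,0,0.83],
  [-10,0,-8,0,0,0,0.83],
  [-14,0,-8,0,0,0,0.83],
])

```text
clock: 17.6
eef_pos: [0.5107, -0.2853, 0.2406]
eef_rot: [0.005, 0.74, 0.672, 0.001]
ft_force: [1.8, 0.1, 0.5]
finger_gap: 0.0154
```

Request:
step_arm([
  [-4,0,0,0,0,0,0.83],
  [-8,0,0,0,0,0,0.83],
  [-12,0,0,0,0,0,0.83],
  [-16,0,0,0,0,0,0.83],
  [-16,0,0,0,0,0,0.83],
])

```text
clock: 18.1
eef_pos: [0.4947, -0.4481, 0.2413]
eef_rot: [0.005, 0.741, 0.671, 0.0]
ft_force: [0.6, 1.3, -0.2]
finger_gap: 0.0157
```

```bash
python3 look.py a15 .005 -.2 .157; python3 -c "
from cell import r
import cv2
cv2.imwrite('pics/fs.png',r.camera('scene')['pixels'][:,:,::-1]);cv2.imwrite('pics/ft.png',r.camera('top')['pixels'][:,:,::-1])"
```

```text
stand now [[   2.9 -478.5]] [ 0.495  -0.4447  0.241 ] d cm [27.89 -0.05  8.27] turn [ 0.07  0.05 -0.07] F [-0.2 -0.1  0.3] gap 0.015 t 18.2
```

View pics/a15.png

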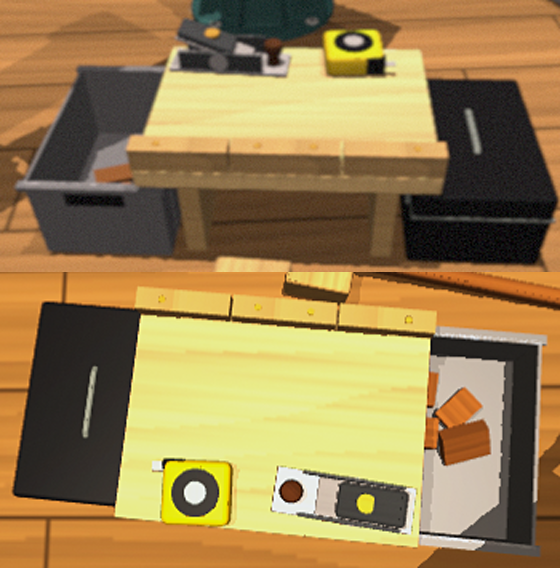

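View pics/ft.png

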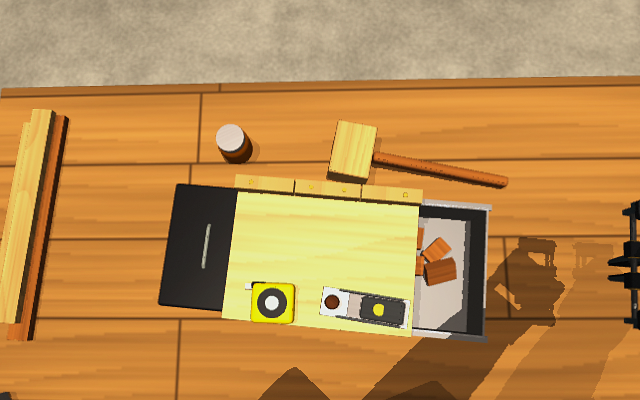

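The top is clear and all four offcuts are in the bin, at about (418,238), (437,250), (420,268) and (440,271). The plane, tape, mallet and jar sit at the same pixels as at the start, and the arm is clear of everything.

```bash
python3 -c "
from cell import r
print(r.sign_off(), r.get_obs()['clock'])"
```

```text
the job is handed in; nothing more can be done
the job is handed in; nothing more can be done
```

All four offcuts are in the bin and the job is handed in. I swept them off one at a time along the stand's top with nearly shut fingertips: short, block, lap, then long. Nothing was pinched or lifted.

- **Bin and stand:** The last pictures show the top empty and four pieces in the bin. Two of those pieces are partly hidden under the stand's overhang.
- **Things to leave alone:** The plane, tape, mallet and jar look unmoved in the top view. I compared that by eye against the first picture and did not measure it.
- **Forces and time:** The wrist force readings I took stayed below about 2 N, and the clock read about 18 s at my last reading before handing in.
- **Arm:** It was stopped clear of everything, past the bin and above the bench.

No check failed or disagreed. An orange spot near the bin's rim midway through turned out to be a piece lying inside the bin.

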